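# Clamp a workpiece in the cam jig with a T-handled key

### The job

Clamp the wooden block in the jig. Take the T-handled key out of its holder, stand its square end in the round well on top of the cam and turn it under light pressure until it drops fully into the hidden square socket, never forcing it down; then turn it clockwise (seen from above) to its stop, so that the cam holds the block tight against the fence. Leave the key standing in the socket, let go of it, and do not disturb the tools lying about.

Things in the scene. Friction and masses are not known exactly. Their poses are not given: they have to be found in the camera images.
- jig: cam-clamp jig fixed to the table: plywood base 180 x 240 x 12 mm, aluminium fence along its far (+x) side, end stop at its right (-y) end, cam on the near (-x) side, a loose wooden block between cam and fence. Origin at table level under the jig; x square to the fence, y along it, z up.
- cam_axis (a point): point on the cam's vertical axis at table level, axes as the jig. The cam is a dark steel eccentric disc 48 mm in diameter, 12 mm off centre, stiff to turn (0.15 N m); a spring under it lets it yield up to 5 mm downward, 5 N at first and 10 N when fully down. Clockwise from above it pushes the block 2 to 4 mm to the fence and meets a hard stop when the block is tight: 55 to 110 degrees from where it starts. Its angle is not measured.
- boss_rim (a point): centre of the top rim of the steel boss on the cam, 36 mm in diameter, 64 mm above the table when the spring holds the cam up; axes as the jig (they do not turn). A round well, 24 mm in diameter and 12 mm deep, leads down to the square socket.
- socket (a point): centre of the floor of the square socket, 26 mm below the boss rim, 38 mm above the table when the spring holds the cam up; axes as the jig. The socket is 17.8 mm across flats and 14 mm deep. It turns with the cam, at an unknown angle to the lobe; the key drops in when its square is within about 5 degrees of it (four positions in a turn).
- fence: aluminium fence bar of the jig, 22 x 200 x 32 mm, standing on the base; same frame as the jig. Its face to the block is at x = +32.6 mm in this frame.
- offcut: the workpiece: a plain wooden block 58 x 140 x 45 mm lying on the jig's base, its long side (y) along the fence, at the start 2 to 4 mm short of it and up to 1.5 degrees askew. Origin at the centre of its underside, 12 mm above the table; z up.
- key_bar (a point): centre of the T-handle bar of the loose steel key (0.31 kg), where it is grasped from above: bar 100 mm long (x), 12 mm wide (y), 14 mm high; z up along the key. A 12 mm round shank hangs below it. Riding unaligned on the socket's mouth this point is 109 mm above the socket floor, fully home 95 mm. The key must be lifted 27 mm to leave its holder.
- key_tip (a point): centre of the flat end of the key, 95 mm below the bar's centre, same axes. The end is a 16 mm square, 16 mm long, sides parallel to the bar; above it a 22.4 mm round neck 11 mm long, then a 31 mm collar that rests on the holder's top, and stands 1.5 mm above the boss rim when the key is fully home.
- key_block: hardwood holder block 56 x 130 x 38 mm fixed on the table, origin at the centre of its underside. The key stands upright in its largest hole (25.5 mm) at y = -30 mm; smaller holes are empty.
- tape_measure: tape measure, 37 x 84 x 64 mm, lying beyond the jig; leave it alone. Origin at the centre of its underside.
- pencil: flat carpenter's pencil, 14 x 188 x 8 mm, on the table to the right, near the front edge; leave it alone. Origin at the centre of its underside.
- square: try square with wooden stock and steel blade, 226 x 130 x 21 mm, on the table to the right of the jig; leave it alone. Origin at the centre of its underside.

How it is judged:
On the way, in this order (a step that is already met when the one before it is completed fails the run):
1. the key has dropped fully into the square socket and stands upright (z of key_tip in the frame of socket below 0.004 m and horizontal distance between key_tip and socket below 0.004 m and angle between key_tip's own z axis and vertical below 0.12 rad), for 0.2 s.
2. with the key still home, the cam holds the block tight against the fence (all of step 1 and contact force between offcut and fence above 3 N and angle between the y axis of offcut and the y axis of fence, either way round below 0.02 rad), for 0.2 s.
At the end, for the whole second after the job is handed in: The block is held against the fence with more than 3 N and lies within 0.02 rad of parallel to it; the key stands in the socket with its tip less than 4 mm above the socket floor, within 4 mm of its axis and within 0.12 rad of upright; both at rest and the key let go (all of step 2 and linear speed of each of t_key, offcut below 0.02 m/s); the robot touches nothing.
It fails at once if the key is pressed or knocked against the jig with more than 25 N before it has dropped into the socket (contact force between t_key and jig above 25 N and z of key_tip in the frame of socket above 0.0125 m).
It fails at once if the tape measure, the pencil or the try square is moved by more than 30 mm (distance of any of tape_measure, pencil, square from where it was at the start of the episode above 0.03 m).
It also fails if it takes over 58 s, if anything falls off the work surface, if the arm or the gripper's body presses on something with over 40 N, if the wrist force passes 120 N, or if a joint passes its speed limit or range.

### The arm

A 6-joint arm with a two-finger parallel gripper is mounted at the origin on a cart in front of the work surface, level with it; the furniture and walls round the work are solid. World frame = base frame: x ahead of the robot, y to its left, z up, the work surface at z = 0. Lengths are in m, angles in rad, forces in N, time in s.
With the tool pointing down it reaches from about 0.3 to 0.875 m from the base axis. Payload 4.2 kg.
Tool frame: the origin (TCP) lies at the very end of the fingers, on their centre line; the grasp point (between the pads) lies 19 mm behind it; x points along the fingers, z is the direction in which the jaws open and shut, and the axes are right-handed (so a half turn about x gives the same grasp; the last joint's range is limited). The gripper opens to 85 mm and grips with 20 to 120 N. Pads are 22 mm wide; open, the fingers measure 114 mm over their backs; the gripper's body (76 mm by 85 mm) begins 54 mm behind the grasp point. The pads swing forward as they close: fully open they stand 13 mm farther back than shut.
Start: joints at [-1.168, 0.32, 1.565, -0, 1.257, -0.02], TCP at [0.236, -0.524, 0.231] pointing down, gripper open.
Joint ranges: [-3.11, 3.11], [-0.84, 2.01], [0.21, 2.61], [-1.34, 4.49], [0.05, 2.63], [-2.56, 2.56]. Speed limits (rad/s): [2.57, 2.57, 3.14, 3.14, 3.14, 3.14].

### API

Orientations are given as a unit quaternion [w, x, y, z].
In Python, from rig import r gives the robot as it stands.
- The arm moves only by the shell command python3 -m crank 'ROWS'. ROWS is JSON, a list that holds one entry, the list of rows, each a list of 5 numbers: the closure, from -1 (fully open) to 1 (shut), so that 0 is half open, then the shift along the tool's x, y, z in cm, then the turn about the tool's x in rad. In form: [[[fingers, x, y, z, roll], ...]]. A call has 1 to 20 rows; each row shifts and turns the pose as measured when the row begins, along the tool's axes as they then stand; what a row does not reach is not made up. A row lasts 1/12 s, in which the tool goes at most 41.7 mm and 7.16 degrees, less where a joint would pass 70% of its speed; a pose out of reach is approached as far as the arm can. A call is refused whole if a number of a shift passes 4.17 or a number of a turn 0.125, either way. A call with a gripper value outside its range is refused whole. The fingers move at their own pace and stop on an object; the grip force is fixed at half the most. Time passes only in rows, so rows that do not move let the fingers close. It gives the time, the measured TCP pose, the force and the opening at its end, in the units of the state.
- r.get_state(): the state, without advancing time (a new reading comes with each control period).
- r.read_camera(name): name is "scene" or "top"; returns a dict with "image" (420x560x3 uint8, red, green, blue), "K" (3x3 intrinsics, pixels), "rvec" (rotation vector, rad) and "tvec" (3), from world to camera coordinates, as OpenCV has them. Camera axes: x right, y down, z forward; pixel columns grow to the right and rows downward; lengths in m; the calibration is good to about 2 mm. A picture is of the moment at which its call begins. There is no depth.
- r.sign_off(): hands the job in, once; it reports no verdict.
Trained networks look in a picture, given as the dict that the camera call returned (one of the last four; its "shot" number tells which), for a name from the list of things; names that differ only in an ending like _2 or _b are one class to them, and where a whole thing is asked for, a point or a joint stands for the part that bears it (a point fixed in the world has none). Each returns a list of dicts, best first, with "conf" (0 to 1); they miss things now and then, are a little off and sometimes report something else, mostly with a low value. They report only what shows in the picture. A call takes as long as a camera call.
- r.regions_of(picture, thing): "mask" (420x560 bool, what is visible of it).
- r.place_of(picture, thing): "at" ([x, y, z] in m, in the coordinates of the camera as it stood for that picture, good to about 4 mm: a listed point, or the origin of a listed thing).
The state is a dict: "time": time; "q": joint angles; "joint_velocities": joint speeds; "joint_torque": joint torques, N m; "ee_pos": TCP position; "orientation": TCP orientation; "contact_force": force on the tool from outside, world axes, zero at the start; "moment": the same for the moment, N m; "grip_width": opening from 0.0 (shut) to 1.0 (fully open).
Only numpy, scipy, OpenCV 4.12 (cv2) and the standard library are available. Lean on these libraries where they do the work, as an engineer would, in place of code of your own. Each camera call takes 0.05 s, during which the arm holds its last target. There are 200 camera calls.

## Working session

There is one attempt and no reset: what is moved stays moved. The work goes in short steps, Python scripts to look and compute and a shell command to move; the robot and the scene stay as the last step left them, time stands still between calls to the robot, and variables do not carry over. Pictures are saved under pics/ and viewed, about 8 in all and at most 12, crops included, and the job is handed in when it is done.

```bash
mkdir -p pics; ls
cat > h.py <<'E'
from rig import r
import numpy as np, cv2
def R_(p): return cv2.Rodrigues(np.array(p["rvec"],float))[0]
def world(p,at): return R_(p).T@(np.array(at)-np.array(p["tvec"]).ravel())
def proj(p,X): return cv2.projectPoints(np.array(X,float).reshape(-1,3),np.array(p["rvec"],float),np.array(p["tvec"],float),np.array(p["K"],float),None)[0].reshape(-1,2)
def ray(p,uv):
    d=R_(p).T@np.linalg.inv(np.array(p["K"]))@np.array([uv[0],uv[1],1.]); return -R_(p).T@np.array(p["tvec"]).ravel(), d
def onz(p,uv,z):
    c,d=ray(p,uv); return c+d*(z-c[2])/d[2]
def tri(rays):
    A=0;b=0
    for c,d in rays:
        d=d/np.linalg.norm(d);M=np.eye(3)-np.outer(d,d);A=A+M;b=b+M@c
    return np.linalg.solve(A,b)
def save(p,n): cv2.imwrite("pics/"+n,cv2.cvtColor(p["image"],cv2.COLOR_RGB2BGR))
def tool():
    s=r.get_state();w,x,y,z=s["orientation"];from scipy.spatial.transform import Rotation as Ro
    return s,Ro.from_quat([x,y,z,w]).as_matrix()
E
python3 - <<'E'
from h import *
np.set_printoptions(precision=4,suppress=True)
s,T=tool();print(s);print(T)
P={}
for n in("scene","top"):
    p=r.read_camera(n);P[n]=p;save(p,n+"0.png")
    print(n,"cam at",-R_(p).T@np.array(p["tvec"]).ravel(),p["K"][0])
    for t in("jig","cam_axis","boss_rim","socket","offcut","fence","key_bar","key_tip","key_block","square","tape_measure","pencil"):
        L=r.place_of(p,t)
        print(t,[(round(d["conf"],2),world(p,d["at"])) for d in L[:2]])
E
python3 -c "
import cv2,numpy as np
a=cv2.imread('pics/scene0.png');b=cv2.imread('pics/top0.png')
cv2.imwrite('pics/both0.png',cv2.resize(np.vstack([a,b]),(400,600)))"
```

```text
pics
{'time': 0.0, 'q': array([-1.168 ,  0.3203,  1.5657, -0.    ,  1.2574, -0.02  ]), 'joint_velocities': array([-0.0009, -0.0008, -0.0006,  0.0005,  0.001 ,  0.0001]), 'joint_torque': array([ -0.001 , -41.5533, -23.4159,  -0.0001,   0.0081,  -0.    ]), 'ee_pos': array([ 0.2357, -0.5239,  0.2305]), 'orientation': array([ 0.5933,  0.3843,  0.5943, -0.3836]), 'contact_force': array([-1.0366, -0.6907, -0.3097]), 'moment': array([-0.0015, -0.0137, -0.0323]), 'grip_width': 0.9981948435122654}
[[-0.0007  0.9119  0.4103]
 [ 0.0016  0.4103 -0.9119]
 [-1.      0.     -0.0018]]
scene cam at [0.1084 0.89   0.5515] [429.1832   0.     282.3399]
jig [(0.63, array([ 0.5134, -0.0782, -0.0001]))]
cam_axis [(0.82, array([ 0.4523, -0.0742, -0.0016]))]
boss_rim [(0.65, array([ 0.4506, -0.0707,  0.0647])), (0.53, array([ 0.4526, -0.0721, -0.0008]))]
socket [(0.58, array([ 0.4544, -0.0792,  0.0371])), (0.4, array([0.5039, 0.276 , 0.1049]))]
offcut [(0.67, array([ 0.5126, -0.0855,  0.0108])), (0.63, array([ 0.5928, -0.4184, -0.0084]))]
fence []
key_bar [(0.73, array([0.5011, 0.2757, 0.1039])), (0.46, arra
[... 508 characters left out ...]
s [(0.78, array([ 0.4564, -0.0764, -0.0009])), (0.17, array([ 0.4238, -0.345 , -0.0023]))]
boss_rim [(0.89, array([ 0.4535, -0.0814,  0.0647]))]
socket [(0.91, array([ 0.4554, -0.0742,  0.0412]))]
offcut [(0.94, array([ 0.5095, -0.09  ,  0.0094]))]
fence []
key_bar [(0.65, array([0.5002, 0.2765, 0.0986]))]
key_tip [(0.68, array([0.4972, 0.279 , 0.0108]))]
key_block [(0.69, array([ 0.5077,  0.3087, -0.0052])), (0.65, array([ 0.5134, -0.086 ,  0.0088]))]
square [(0.89, array([ 0.5898, -0.4165, -0.006 ]))]
tape_measure [(0.76, array([0.74  , 0.1664, 0.0006])), (0.19, array([0.5005, 0.2796, 0.0996]))]
pencil [(0.64, array([ 0.4256, -0.3399, -0.0002])), (0.36, array([ 0.5106, -0.086 ,  0.0102]))]
```

View pics/top0.png

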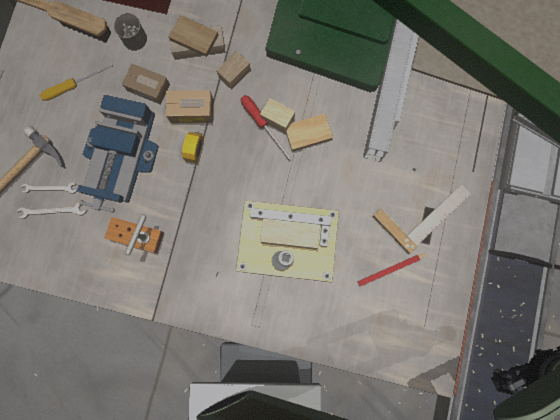

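View pics/scene0.png

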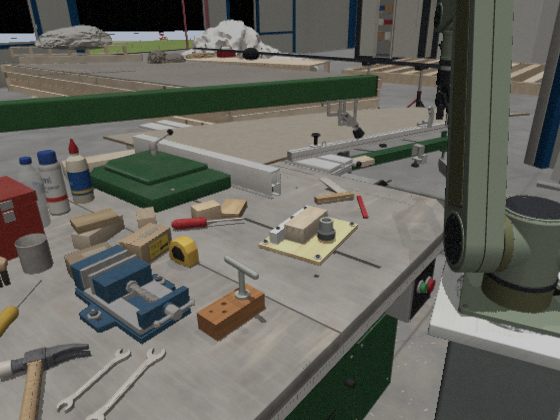

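The top view shows the key at about (138,233) px with its bar running (128,252)–(143,215), and the boss at about (283,260). The scene view shows the key upright at (240,270) and the boss at (326,230). Next I refine the key bar's angle and the boss position from the masks.

Run:
```python
from h import *
np.set_printoptions(precision=4,suppress=True)
P={}
crops=[]
for n in("top","scene"):
    p=r.read_camera(n)
    for t in("key_bar","boss_rim","jig"):
        L=r.regions_of(p,t)
        for d in L[:2]:
            m=d["mask"];ys,xs=np.nonzero(m);pts=np.c_[xs,ys].astype(np.float32)
            print(n,t,round(d["conf"],2),len(xs),pts.min(0),pts.max(0),pts.mean(0),cv2.minAreaRect(pts))
    for c in((.5005,.277,.10),(.454,-.076,.05)):
        u=proj(p,c)[0].astype(int);im=p["image"][max(0,u[1]-30):u[1]+30,max(0,u[0]-40):u[0]+40]
        print("crop",n,u);crops.append(cv2.resize(im,(400,300),interpolation=cv2.INTER_CUBIC))
o=np.vstack([np.hstack(crops[:2]),np.hstack(crops[2:])])
cv2.imwrite("pics/c1.png",o[:,:,::-1])
```

```text
top key_bar 0.74 353 [126. 215.] [149. 254.] [137.7082 235.5467] ((140.14730834960938, 236.6869659423828), (17.03188133239746, 42.5264778137207), 25.201122283935547)
top key_bar 0.49 527 [182. 132.] [202. 163.] [191.9393 146.9336] ((191.558837890625, 146.26470947265625), (18.675243377685547, 31.772165298461914), 14.03624439239502)
top boss_rim 0.63 340 [272. 250.] [292. 269.] [281.7676 259.4294] ((282.0, 259.5), (19.0, 20.0), 90.0)
top jig 0.76 5408 [236. 201.] [337. 281.] [286.9077 242.8619] ((287.46685791015625, 240.72207641601562), (96.41966247558594, 71.65762329101562), 6.4415998458862305)
top jig 0.69 1700 [373. 185.] [469. 253.] [421.3371 221.07  ] ((420.6292724609375, 205.49586486816406), (53.0376091003418, 86.64292907714844), 45.64374542236328)
crop top [136 234]
crop top [286 257]
scene key_bar 0.91 577 [224. 256.] [258. 299.] [241.6568 277.052 ] ((243.45281982421875, 275.08489990234375), (46.8399543762207, 29.120439529418945), 74.05460357666016)
scene boss_rim 0.56 336 [317. 217.] [334. 240.] [326.1935 229.1161] ((325.5, 228.5), (23.0, 17.0), 90.0)
scene jig 0.56 2200 [260. 207.] [356. 264.] [310.895  240.5064] ((307.9967956542969, 235.5098419189453), (85.99971008300781, 52.35213851928711), 18.060474395751953)
crop scene [240 268]
crop scene [325 223]
```

View pics/c1.png

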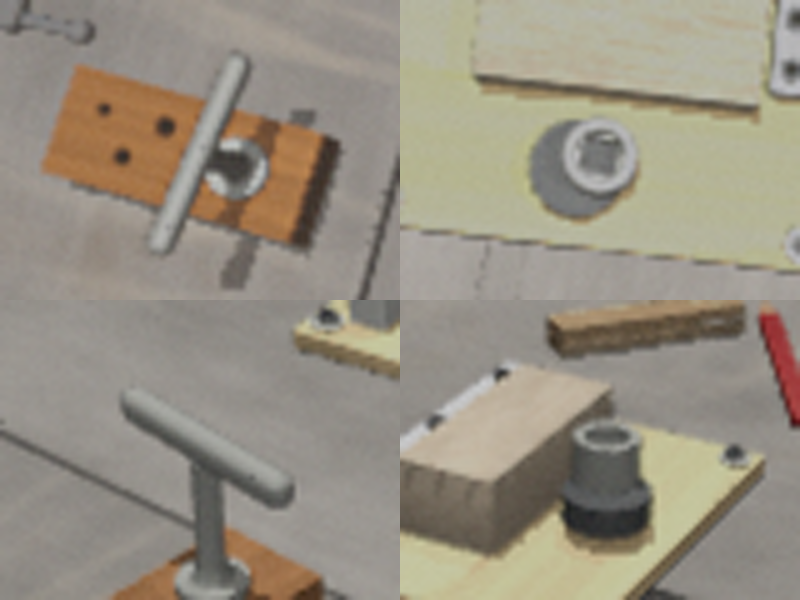

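The crops show the bar clearly in both views: ends (236,62) and (162,245) in the top crop. The boss rim is centred at top px (285.8,258.0) and scene px (326,220). I triangulate both.

Run:
```python
from h import *
np.set_printoptions(precision=4,suppress=True)
a=r.read_camera("top");b=r.read_camera("scene")
c=lambda u,x,y:(u[0]-40+(x+.5)/5-.5,u[1]-30+(y+.5)/5-.5)
rim=tri([ray(a,c((286,257),201,157)),ray(b,c((325,223),207,137))]);print("rim",rim, onz(a,c((286,257),201,157),.064), onz(b,c((325,223),207,137),.064))
t1,t2=c((136,234),236,62),c((136,234),162,245)
s1,s2=c((240,268),130,98),c((240,268),285,190)
print("scene ends pair order?")
for X in ((t1,s1,t2,s2),(t1,s2,t2,s1)):
    e1=tri([ray(a,X[0]),ray(b,X[1])]);e2=tri([ray(a,X[2]),ray(b,X[3])]);print(e1,e2,np.linalg.norm(e1-e2),(e1+e2)/2)
e1,e2=onz(a,t1,.11),onz(a,t2,.11);d=e1-e2;print("top@.11",e1,e2,(e1+e2)/2,np.degrees(np.arctan2(d[1],d[0])),np.linalg.norm(d))
s,T=tool();z=T[:,2];print("tool z heading",np.degrees(np.arctan2(z[1],z[0])))
```

```text
rim [ 0.4514 -0.0749  0.0598] [ 0.4507 -0.075   0.064 ] [ 0.4488 -0.0666  0.064 ]
scene ends pair order?
[0.5443 0.2619 0.1057] [0.4573 0.2923 0.1035] 0.09225495063876536 [0.5008 0.2771 0.1046]
[0.516  0.2558 0.0751] [0.4827 0.2988 0.1356] 0.08131140285534577 [0.4994 0.2773 0.1054]
top@.11 [0.5435 0.2606 0.11  ] [0.4576 0.2907 0.11  ] [0.5006 0.2757 0.11  ] -19.34059071170782 0.09099519585539717
tool z heading -65.77344162089761
```

```bash
python3 -m crank '[[[0.2,0,2.7,-2.95,0],[0.2,0,2.7,-2.95,0],[0.2,0,2.7,-2.95,0],[0.2,0,2.7,-2.95,0],[0.2,0,2.7,-2.95,0],[0.2,0,2.7,-2.95,0],[0.2,0,2.7,-2.95,0],[0.2,0,2.7,-2.95,0],[0.2,0,2.7,-2.95,0],[0.2,0,2.7,-2.95,0],[0.2,0,2.7,-2.95,0],[0.2,0,2.7,-2.95,0],[0.2,0,2.7,-2.95,0],[0.2,0,2.7,-2.95,0],[0.2,0,2.7,-2.95,0],[0.2,0,2.7,-2.95,0],[0.2,0,2.7,-2.95,0],[0.2,0,2.7,-2.95,0],[0.2,0,2.7,-2.95,0],[0.2,0,2.7,-2.95,0]]]'
python3 -m crank '[[[0.2,0,0,0,-0.12],[0.2,0,0,0,-0.12],[0.2,0,0,0,-0.12],[0.2,0,0,0,-0.12],[0.2,0,0,0,-0.12],[0.2,0,0,0,-0.12],[0.2,0,0,0,-0.12],[0.2,0,0,0,-0.12],[0.2,0,0,0,-0.12],[0.2,0,0,0,-0.12],[0.2,0,0,0,-0.12],[0.2,0,0,0,-0.12],[0.2,0,0,0,-0.12],[0.2,0,0,0,-0.12],[0.2,0,0,0,-0.12],[0.2,0,0,0,-0.12],[0.2,0,0,0,-0.12],[0.2,0,0,0,-0.12]]]'
cat > w.py <<'E'
from h import *
import sys
np.set_printoptions(precision=4,suppress=True)
s,T=tool();print("t",s["time"],"pos",s["ee_pos"],"head z",np.degrees(np.arctan2(T[1,2],T[0,2])).round(2),"downz",T[2,0].round(4),"q",s["q"],"F",s["contact_force"],"M",s["moment"],"g",round(s["grip_width"],3))
if len(sys.argv)>3:
    d=np.array([float(v) for v in sys.argv[1:4]])-s["ee_pos"];print("tool shift cm",T.T@d*100)
E
python3 w.py .5005 .2765 .15
```

```text
time: 3.47
ee_pos: [0.4962, 0.2577, 0.2312]
orientation: [0.597, 0.388, 0.586, -0.387]
contact_force: [0.1, 0.3, -0.7]
grip_width: 0.399
time: 4.97
ee_pos: [0.4984, 0.2695, 0.229]
orientation: [0.608, -0.371, 0.601, 0.363]
contact_force: [0.2, -0.7, 0.4]
grip_width: 0.398
t 4.9667 pos [0.4984 0.2695 0.229 ] head z 62.51 downz -0.9999 q [ 0.4811  0.3023  1.5961 -0.0107  1.2317 -0.6064] F [ 0.1773 -0.6682  0.4317] M [-0.0107 -0.0102  0.0096] g 0.398
tool shift cm [7.8979 0.2547 0.6846]
```

```bash
python3 -m crank '[[[0.2,1.5,0.1,0.3,-0.072],[0.2,2.0,0.1,0.3,-0.072],[0.2,2.5,0,0,0],[0.2,1.5,0,0,0],[0.2,0,0,0,0]]]'
python3 w.py .5005 .2765 .0865
python3 - <<'E'
from h import *
out=[]
for n in("top","scene"):
    p=r.read_camera(n);u=proj(p,(.5005,.277,.12))[0].astype(int)
    out.append(cv2.resize(p["image"][u[1]-38:u[1]+38,u[0]-50:u[0]+50],(400,304),interpolation=cv2.INTER_CUBIC)[:,:,::-1])
cv2.imwrite("pics/c2.png",np.hstack(out))
E
```

```text
time: 5.38
ee_pos: [0.5021, 0.2767, 0.1538]
orientation: [0.58, -0.417, 0.568, 0.408]
contact_force: [-1.3, -0.3, 0.1]
grip_width: 0.397
t 5.3833 pos [0.5021 0.2767 0.1538] head z 71.46 downz -0.9998 q [ 0.4892  0.3675  1.6991 -0.0117  1.0567 -0.7523] F [-1.259  -0.2937  0.1298] M [-0.0154  0.0094 -0.0003] g 0.397
tool shift cm [ 6.7281  0.2817 -0.1103]
```

View pics/c2.png

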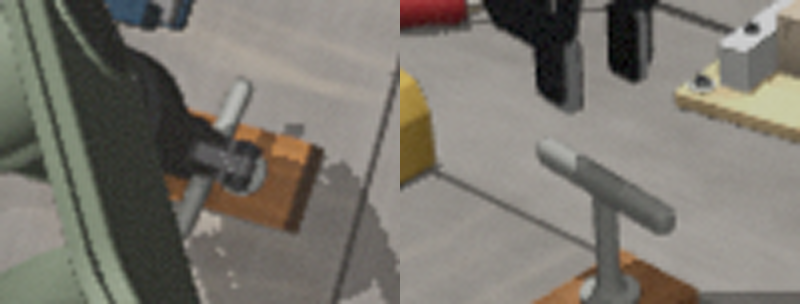

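```bash
python3 -m crank '[[[0.2,2.0,0.1,0,0],[0.2,2.0,0.1,0,0],[0.2,1.9,0.1,0,0],[0.2,0.8,0,0,0],[0.2,0,0,0,0]]]'
python3 w.py .5005 .2765 .0865
python3 -m crank '[[[1,0,0,0,0],[1,0,0,0,0],[1,0,0,0,0],[1,0,0,0,0],[1,0,0,0,0],[1,0,0,0,0]]]'
python3 w.py .5005 .2765 .0865
```

```text
time: 5.9
ee_pos: [0.5084, 0.2816, 0.0962]
orientation: [0.588, -0.418, 0.56, 0.407]
contact_force: [0.9, -0.6, 0.2]
grip_width: 0.403
t 5.9 pos [0.5084 0.2816 0.0962] head z 71.43 downz -0.9991 q [ 0.4917  0.427   1.7699 -0.0132  0.9042 -0.7468] F [ 0.8666 -0.6151  0.2164] M [-0.0181 -0.0046 -0.0569] g 0.403
tool shift cm [ 0.9295  0.62   -0.7551]
time: 6.4
ee_pos: [0.5089, 0.2809, 0.0997]
orientation: [0.588, -0.419, 0.56, 0.407]
contact_force: [-0.5, -0.1, -3.3]
grip_width: 0.127
t 6.4 pos [0.5089 0.2809 0.0997] head z 71.45 downz -0.9991 q [ 0.491   0.4228  1.7665 -0.0147  0.9108 -0.7469] F [-0.5444 -0.1229 -3.3083] M [-0.1626  0.113   0.0134] g 0.127
tool shift cm [ 1.2765  0.7011 -0.7144]
```

```bash
python3 -m crank '[[[0.2,0,0,0,0],[0.2,0,0,0,0],[0.2,0.5,0.2,-0.2,0],[0.2,0.5,0.2,-0.2,0],[0.2,0.3,0.2,-0.15,0],[0.2,0,0.1,0,0]]]'
python3 w.py .5005 .2765 .0865; python3 -c "
from h import *
print(tool()[1])"
```

```text
time: 6.9
ee_pos: [0.5035, 0.2801, 0.0881]
orientation: [0.592, -0.418, 0.557, 0.406]
contact_force: [-0.6, 0.0, 0.3]
grip_width: 0.4
t 6.9 pos [0.5035 0.2801 0.0881] head z 71.42 downz -0.9986 q [ 0.4935  0.4249  1.7994 -0.0139  0.8658 -0.7436] F [-0.5875  0.0322  0.3428] M [-0.0053  0.0334 -0.0341] g 0.4
tool shift cm [ 0.1363  0.1762 -0.4391]
[[ 0.05035163 -0.94658922  0.31848637]
 [ 0.01510245  0.31957605  0.94744027]
 [-0.99861736 -0.04289524  0.03038699]]
```

```bash
python3 -m crank '[[[0.2,0.1,0.2,-0.25,0],[0.2,0,0.1,-0.2,0],[0.2,0,0,0,0]]]'
python3 w.py .5005 .2765 .0865
python3 - <<'E'
from h import *
p=r.read_camera("scene");u=proj(p,(.5005,.277,.10))[0].astype(int)
cv2.imwrite("pics/c3.png",cv2.resize(p["image"][u[1]-38:u[1]+38,u[0]-50:u[0]+50],(400,304),interpolation=cv2.INTER_CUBIC)[:,:,::-1])
E
```

```text
time: 7.15
ee_pos: [0.4983, 0.2765, 0.0862]
orientation: [0.591, -0.418, 0.557, 0.407]
contact_force: [-0.1, -0.7, -0.5]
grip_width: 0.395
t 7.15 pos [0.4983 0.2765 0.0862] head z 71.43 downz -0.9987 q [ 0.4922  0.419   1.8157 -0.0137  0.8562 -0.7452] F [-0.1157 -0.6695 -0.5082] M [ 0.0296  0.0335 -0.0353] g 0.395
tool shift cm [-0.0149 -0.2132  0.0723]
```

View pics/c3.png

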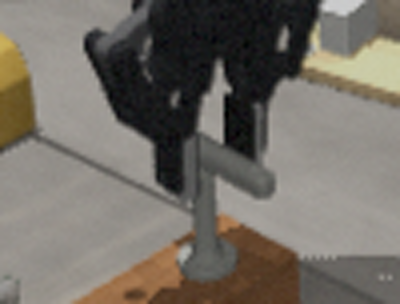

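The fingers straddle the bar on both sides of the shank, so I close and lift.

```bash
python3 -m crank '[[[0.2,0,-0.2,0,0],[1,0,0,0,0],[1,0,0,0,0],[1,0,0,0,0],[1,0,0,0,0],[1,0,0,0,0],[1,0,0,0,0]]]'
python3 w.py .5005 .2765 .0865
python3 -m crank '[[[1,-0.6,0,0,0],[1,-0.8,0,0,0],[1,-1,0,0,0],[1,-1,0,0,0],[1,-1,0,0,0],[1,-1,0,0,0]]]'
python3 w.py .5005 .2765 .22
```

```text
time: 7.78
ee_pos: [0.5013, 0.2764, 0.087]
orientation: [0.592, -0.418, 0.556, 0.406]
contact_force: [0.6, 0.1, 0.5]
grip_width: 0.126
t 7.7833 pos [0.5013 0.2764 0.087 ] head z 71.41 downz -0.9986 q [ 0.4892  0.4206  1.8104 -0.0129  0.8577 -0.7482] F [0.6457 0.1191 0.5342] M [-0.0473  0.0791  0.0062] g 0.126
tool shift cm [ 0.0501  0.0819 -0.0203]
time: 8.28
ee_pos: [0.4965, 0.2743, 0.1425]
orientation: [0.59, -0.418, 0.559, 0.407]
contact_force: [-0.3, 0.3, -2.9]
grip_width: 0.13
t 8.2833 pos [0.4965 0.2743 0.1425] head z 71.41 downz -0.9989 q [ 0.4902  0.357   1.749  -0.0121  0.99   -0.7493] F [-0.3396  0.2915 -2.8986] M [0.0243 0.0332 0.0034] g 0.13
tool shift cm [-7.7207 -0.61    0.5408]
```

```bash
python3 -m crank '[[[1,-1.5,0,-0.5,0],[1,-1,-0.3,-2,0],[1,-0.4,-0.7,-3.4,0],[1,-0.2,-0.8,-3.4,0],[1,-0.2,-0.8,-3.4,0],[1,-0.2,-0.8,-3.4,0],[1,-0.2,-0.8,-3.4,0],[1,-0.2,-0.8,-3.4,0],[1,-0.2,-0.8,-3.4,0],[1,-0.2,-0.8,-3.4,0],[1,-0.2,-0.5,-2.4,0],[1,0,0,-1,0],[1,0,0,0,-0.12],[1,0,0,0,-0.12],[1,0,0,0,-0.12],[1,0,0,0,-0.12],[1,0,0,0,-0.12],[1,0,0,0,-0.12],[1,0,0,0,-0.12],[1,0,0,0,0]]]'
python3 w.py .4515 -.0755 .165
```

```text
time: 9.95
ee_pos: [0.4515, -0.0766, 0.2069]
orientation: [-0.36, 0.636, -0.327, -0.599]
contact_force: [0.2, -1.1, -3.4]
grip_width: 0.126
t 9.95 pos [ 0.4515 -0.0766  0.2069] head z 121.78 downz -0.9976 q [-0.2136  0.1227  1.8959  0.0335  1.06   -2.3553] F [ 0.2276 -1.1089 -3.4318] M [-0.0434  0.0371 -0.012 ] g 0.126
tool shift cm [4.1765 0.2172 0.1952]
```

```bash
cat >> h.py <<'E'
from scipy.spatial.transform import Rotation as Ro
Kt=Ro.from_quat([-.418,.556,.406,.592]).as_matrix().T@np.array([0,0,1.])   # key axis in tool frame at the grasp
def key():
    s,T=tool();k=T@Kt;bar=s["ee_pos"]-T[:,0]*.019
    return s,T,k,bar-k*.095
E
cat > k.py <<'E'
from h import *
np.set_printoptions(precision=4,suppress=True)
s,T,k,tip=key();print("t",round(s["time"],2),"pos",s["ee_pos"],"head",np.degrees(np.arctan2(T[1,2],T[0,2])).round(2),"toolx",T[:,0],"key axis",k,"tip",tip,"sum",s["q"][[1,2,4]].sum(),"q4,6",s["q"][[3,5]],"F",s["contact_force"],"M",s["moment"])
E
python3 k.py
python3 -m crank '[[[1,0,0,0,0],[1,0,0,0,0],[1,0,0,0,0],[1,0,0,0,0]]]' >/dev/null; python3 k.py
python3 -m crank '[[[1,0.8,0,0,0],[1,0.8,0,0,0],[1,0.8,0,0,0]]]' >/dev/null; python3 k.py
python3 - <<'E'
from h import *
out=[]
for n in("top","scene"):
    p=r.read_camera(n);u=proj(p,(.452,-.075,.11))[0].astype(int)
    out.append(cv2.resize(p["image"][u[1]-38:u[1]+38,u[0]-50:u[0]+50],(400,304),interpolation=cv2.INTER_CUBIC)[:,:,::-1]);print(u)
cv2.imwrite("pics/c4.png",np.hstack(out))
E
```

```text
t 9.95 pos [ 0.4515 -0.0766  0.2069] head 121.78 toolx [ 0.0679  0.0152 -0.9976] key axis [-0.0476  0.0345  0.9983] tip [ 0.4548 -0.0802  0.131 ] sum 3.0785720308031443 q4,6 [ 0.0335 -2.3553] F [ 0.2276 -1.1089 -3.4318] M [-0.0434  0.0371 -0.012 ]
t 10.28 pos [ 0.451  -0.0764  0.2089] head 121.3 toolx [ 0.0697  0.0148 -0.9975] key axis [-0.0489  0.0347  0.9982] tip [ 0.4543 -0.08    0.133 ] sum 3.0768152187477424 q4,6 [ 0.0335 -2.3466] F [-0.8228  0.6398 -3.4981] M [-0.0384  0.0092 -0.0246]
t 10.53 pos [ 0.4539 -0.0763  0.1849] head 121.18 toolx [ 0.0738  0.014  -0.9972] key axis [-0.0529  0.0355  0.998 ] tip [ 0.4575 -0.0799  0.109 ] sum 3.0725633222217086 q4,6 [ 0.0347 -2.3455] F [ 1.3426  0.8096 -2.9239] M [ 0.0145  0.0844 -0.0255]
[285 256]
[326 202]
```

View pics/c4.png

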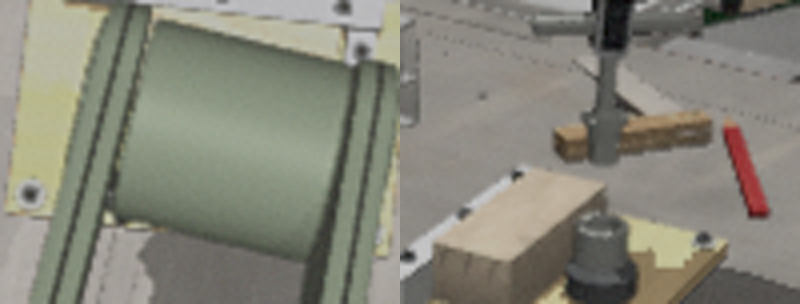

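Top view is blocked by the arm. The scene view shows the key hanging above the boss: tip at crop (603,160), rim at (600,217). The tool has drifted about 4° off vertical. Past data suggest fast vertical moves change this tilt, so I test a fast lift.

```bash
python3 -m crank '[[[1,-4,0,0,0],[1,-4,0,0,0],[1,-4,0,0,0]]]' >/dev/null; python3 k.py
python3 -m crank '[[[1,0,0,0,0]]]' >/dev/null; python3 k.py
```

```text
t 10.88 pos [ 0.4384 -0.0765  0.2955] head 121.21 toolx [ 0.0413  0.021  -0.9989] key axis [-0.0204  0.0284  0.9994] tip [ 0.4395 -0.0796  0.2195] sum 3.1059472245449093 q4,6 [ 0.0305 -2.3426] F [ 1.2327  0.0021 -3.6769] M [ 0.041  -0.0476  0.0129]
t 10.97 pos [ 0.442  -0.0773  0.3028] head 121.19 toolx [ 0.0557  0.0178 -0.9983] key axis [-0.0348  0.0316  0.9989] tip [ 0.4442 -0.0807  0.2269] sum 3.09115787796114 q4,6 [ 0.0306 -2.3424] F [ 1.1341 -0.3973 -2.497 ] M [-0.0078 -0.0333  0.0286]
```

```bash
python3 -m crank '[[[1,0.8,0,0,0.122],[1,0.8,0,0,0.122],[1,0.8,0,0,0.122],[1,0.8,0,0,0.122],[1,0.8,0,0,0.122],[1,0.8,0,0,0.122],[1,0.8,0,0,0.122],[1,0.8,0,0,0.122],[1,0.8,0,0,0.122],[1,0.8,0,0,0.122],[1,0.8,0,0,0],[1,0.8,0,0,0]]]' >/dev/null; python3 k.py;python3 w.py .4515 -.0755 .165
```

```text
t 11.97 pos [ 0.4497 -0.0761  0.202 ] head 49.53 toolx [ 0.0623  0.0162 -0.9979] key axis [-0.0088 -0.0205  0.9998] tip [ 0.4493 -0.0744  0.126 ] sum 3.0843029331596803 q4,6 [ 0.0333 -1.0922] F [ 0.0723 -0.1261 -3.5842] M [ 0.0099  0.0843 -0.0069]
t 11.9667 pos [ 0.4497 -0.0761  0.202 ] head z 49.53 downz -0.9979 q [-0.213   0.1267  1.904   0.0333  1.0536 -1.0922] F [ 0.0723 -0.1261 -3.5842] M [ 0.0099  0.0843 -0.0069] g 0.128
tool shift cm [ 3.7081  0.0333 -0.0337]
```

```bash
python3 -m crank '[[[1,1,0.1,0,0],[1,1,0.1,0,0],[1,1,0.1,0,0],[1,0.7,0,0,0],[1,0.3,0,0,0],[1,0,0,0,0]]]' >/dev/null; python3 k.py
python3 - <<'E'
from h import *
p=r.read_camera("scene");u=np.array([326,210]);print(proj(p,key()[3]),proj(p,(.4515,-.0755,.064)))
cv2.imwrite("pics/c5.png",cv2.resize(p["image"][u[1]-30:u[1]+30,u[0]-40:u[0]+40],(800,600),interpolation=cv2.INTER_CUBIC)[:,:,::-1])
for t in("key_tip","boss_rim","socket","key_bar"):
    print(t,[(round(d["conf"],2),world(p,d["at"]).round(4)) for d in r.place_of(p,t)[:2]])
E
```

```text
t 12.47 pos [ 0.4488 -0.0731  0.1559] head 50.37 toolx [ 0.0577  0.017  -0.9982] key axis [-0.0041 -0.0206  0.9998] tip [ 0.4481 -0.0714  0.0799] sum 3.0888722390630377 q4,6 [ 0.0354 -1.105 ] F [ 0.1984  0.0333 -2.394 ] M [-0.0484  0.0395 -0.0266]
[[327.01857274 213.65940897]] [[326.21974802 218.4688276 ]]
key_tip [(0.61, array([ 0.5099, -0.0839,  0.0097])), (0.5, array([ 0.4525, -0.0707,  0.0771]))]
boss_rim [(0.7, array([ 0.4511, -0.0703,  0.0606]))]
socket [(0.65, array([ 0.4555, -0.0784,  0.0358]))]
key_bar [(0.58, array([ 0.4488, -0.0783,  0.1739]))]
```

View pics/c5.png

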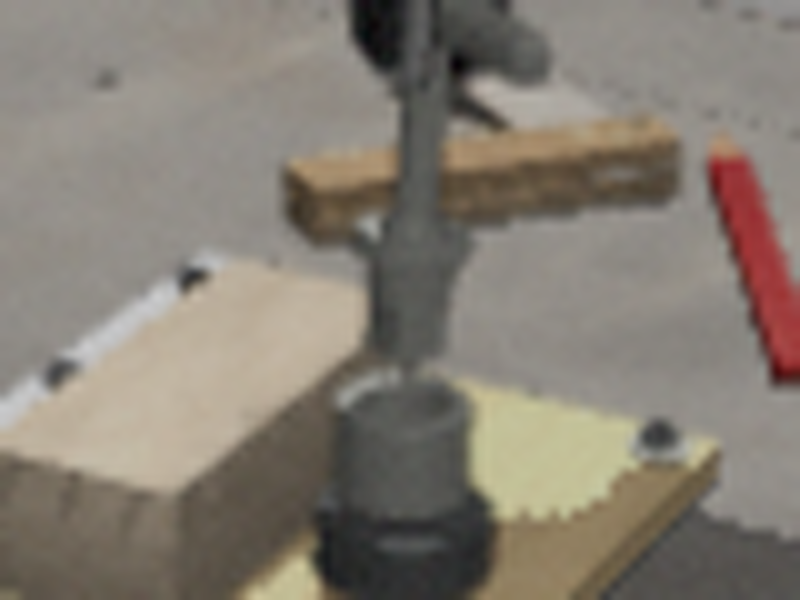

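In c5 the tip's centre is at about crop (408,358) and the rim's at (405,402), so they agree sideways within 1 mm. Correcting the scene camera's bias with the known tip puts the rim at about (.4507,-.0752), which matches the top view.

```bash
python3 -m crank '[[[1,0.3,-0.22,-0.06,0],[1,0.3,-0.22,-0.06,0],[1,0.2,0,0,0]]]' >/dev/null; python3 k.py
python3 - <<'E'
from h import *
p=r.read_camera("scene");a=proj(p,[(.4507,-.0752,.16),(.4507,-.0752,.08)]);print("vertical lean du/dv",(a[1]-a[0]))
E
```

```text
t 12.97 pos [ 0.4542 -0.0775  0.1506] head 50.36 toolx [ 0.065   0.0154 -0.9978] key axis [-0.0114 -0.019   0.9998] tip [ 0.4541 -0.076   0.0746] sum 3.0816230668891365 q4,6 [ 0.0363 -1.113 ] F [ 0.1099 -0.2724 -3.3532] M [-0.0103  0.0527 -0.0399]
vertical lean du/dv [-0.91156814 28.62810769]
```

```bash
python3 -m crank '[[[1,0.1,0.2,-0.12,0],[1,0.1,0.05,0,0]]]' >/dev/null; python3 k.py; python3 -m crank '[[[1,0,0,0,0]]]' >/dev/null; python3 k.py
```

```text
t 13.18 pos [ 0.4511 -0.0767  0.1477] head 50.34 toolx [ 0.0635  0.0158 -0.9979] key axis [-0.01   -0.0194  0.9998] tip [ 0.4509 -0.0752  0.0717] sum 3.0831468983239523 q4,6 [ 0.0366 -1.1129] F [ 0.0015 -0.0275 -3.0289] M [-0.0231  0.1021  0.0181]
t 13.27 pos [ 0.4508 -0.0767  0.1474] head 50.33 toolx [ 0.063   0.016  -0.9979] key axis [-0.0094 -0.0195  0.9998] tip [ 0.4505 -0.0751  0.0714] sum 3.0837222182803843 q4,6 [ 0.0367 -1.1129] F [-0.0181  1.036  -2.6778] M [-0.0018  0.0529 -0.0001]
```

```bash
python3 -m crank '[[[1,0.2,0,0,0],[1,0.2,0,0,0],[1,0.2,0,0,0],[1,0.2,0,0,0]]]' >/dev/null; python3 k.py; python3 -m crank '[[[1,0.2,0,0,0],[1,0,0,0,0]]]' >/dev/null; python3 k.py
```

```text
t 13.6 pos [ 0.4514 -0.0764  0.1392] head 50.35 toolx [ 0.0639  0.0158 -0.9978] key axis [-0.0104 -0.0194  0.9998] tip [ 0.4512 -0.0749  0.0631] sum 3.0827199216827714 q4,6 [ 0.0374 -1.1133] F [ 0.1839 -0.8768 -0.9649] M [-0.0122 -0.0122 -0.0237]
t 13.77 pos [ 0.4519 -0.0765  0.1375] head 50.36 toolx [ 0.0646  0.0156 -0.9978] key axis [-0.0111 -0.0192  0.9998] tip [ 0.4518 -0.0749  0.0614] sum 3.0820300484489476 q4,6 [ 0.0374 -1.1135] F [-1.8218 -0.5047 -2.0467] M [-0.0221  0.4661  0.0421]
```

```bash
python3 -m crank '[[[1,0.1,0.07,-0.06,0],[1,0.2,0,0,0],[1,0.2,0,0,0]]]' >/dev/null; python3 k.py; python3 -m crank '[[[1,0.2,0,0,0],[1,0.1,0,0,0]]]' >/dev/null; python3 k.py
```

```text
t 14.02 pos [ 0.4506 -0.0764  0.1319] head 50.37 toolx [ 0.0633  0.0155 -0.9979] key axis [-0.0098 -0.0191  0.9998] tip [ 0.4504 -0.0749  0.0559] sum 3.083245159736272 q4,6 [ 0.0374 -1.1144] F [-0.1272  0.1507 -3.1037] M [-0.0735  0.1902 -0.034 ]
t 14.18 pos [ 0.4505 -0.0763  0.128 ] head 50.37 toolx [ 0.0626  0.0156 -0.9979] key axis [-0.009  -0.0192  0.9998] tip [ 0.4502 -0.0748  0.052 ] sum 3.0840268097116166 q4,6 [ 0.0376 -1.1146] F [-0.2684 -0.3198 -0.5257] M [-0.1327  0.1588  0.0128]
```

The tip is in the well and riding on the socket mouth (tip z .052 as expected, Fz +2.5 N). I turn it under light pressure.

```bash
for i in 1; do python3 -m crank '[[[1,0.1,0,0,0.06],[1,0.1,0,0,0.06],[1,0.1,0,0,0.06],[1,0.1,0,0,0.06]]]' >/dev/null; python3 k.py; done; python3 -m crank '[[[1,0.1,0,0,0.06],[1,0.1,0,0,0.06],[1,0.1,0,0,0.06],[1,0.1,0,0,0.06]]]' >/dev/null; python3 k.py
```

```text
t 14.52 pos [ 0.4508 -0.0767  0.1251] head 36.13 toolx [ 0.062   0.0145 -0.998 ] key axis [-0.011  -0.0311  0.9995] tip [ 0.4506 -0.0741  0.0491] sum 3.084287843693287 q4,6 [ 0.0362 -0.8656] F [-3.1479 -0.1188  5.2309] M [-0.0645  0.691   0.0844]
t 14.85 pos [ 0.45   -0.0771  0.1234] head 21.78 toolx [ 0.0599  0.0134 -0.9981] key axis [-0.0146 -0.0421  0.999 ] tip [ 0.4502 -0.0733  0.0474] sum 3.0860874317236533 q4,6 [ 0.0342 -0.6146] F [-3.5783 -0.8359  5.4728] M [-0.0219  0.8284  0.1113]
```

```bash
python3 -m crank '[[[1,0.03,0,0,0.06],[1,0.03,0,0,0.06],[1,0.03,0,0,0.06],[1,0.03,0,0,0.06]]]' >/dev/null; python3 k.py;  python3 -m crank '[[[1,0.03,0,0,0.06],[1,0.03,0,0,0.06],[1,0.03,0,0,0.06],[1,0.03,0,0,0.06]]]' >/dev/null; python3 k.py
```

```text
t 15.18 pos [ 0.4487 -0.0771  0.1246] head 7.4 toolx [ 0.0577  0.013  -0.9983] key axis [-0.0208 -0.0521  0.9984] tip [ 0.4496 -0.0724  0.0487] sum 3.0882161509441692 q4,6 [ 0.033  -0.3632] F [-2.7437 -0.0151  4.4597] M [0.0936 0.7103 0.1092]
t 15.52 pos [ 0.4471 -0.0768  0.1252] head -7.01 toolx [ 0.0544  0.0134 -0.9984] key axis [-0.0284 -0.0603  0.9978] tip [ 0.4488 -0.0713  0.0494] sum 3.091425770233063 q4,6 [ 0.0324 -0.1114] F [-2.3473 -0.459   3.0687] M [-0.0645  0.5141  0.0227]
```

```bash
python3 -m crank '[[[1,0.06,0,0,0.06],[1,0.06,0,0,0.06],[1,0.06,0,0,0.06],[1,0.06,0,0,0.06]]]' >/dev/null; python3 k.py;  python3 -m crank '[[[1,0.06,0,0,0.06],[1,0.06,0,0,0.06],[1,0.06,0,0,0.06],[1,0.06,0,0,0.06]]]' >/dev/null; python3 k.py
```

```text
t 15.85 pos [ 0.4461 -0.0772  0.1228] head -21.42 toolx [ 0.0521  0.0124 -0.9986] key axis [-0.0386 -0.0644  0.9972] tip [ 0.4488 -0.0713  0.047 ] sum 3.093448282755674 q4,6 [0.0307 0.1406] F [-1.919  -0.1739  2.7217] M [-0.1426  0.4846  0.1219]
t 16.18 pos [ 0.4456 -0.0768  0.1216] head -35.75 toolx [ 0.0504  0.0129 -0.9986] key axis [-0.0501 -0.0665  0.9965] tip [ 0.4494 -0.0707  0.0459] sum 3.0952924485160516 q4,6 [0.0308 0.3911] F [-1.9695  0.0761  3.9639] M [0.2099 0.5657 0.1715]
```

```bash
python3 -m crank '[[[1,0.03,0.15,0.1,0.03],[1,0.03,0.15,0.1,0.03],[1,0.05,0,0,0.03]]]' >/dev/null; python3 k.py;  python3 -m crank '[[[1,0.05,0.05,0.05,0.03],[1,0.05,0,0,0.03],[1,0.05,0,0,0.03]]]' >/dev/null; python3 k.py
```

```text
t 16.43 pos [ 0.446  -0.0759  0.1212] head -41.03 toolx [ 0.043   0.0116 -0.999 ] key axis [-0.0477 -0.0651  0.9967] tip [ 0.4497 -0.0699  0.0455] sum 3.102078961207461 q4,6 [0.0267 0.4904] F [-2.5543 -0.3731  3.7149] M [-0.1503  0.5778  0.1991]
t 16.68 pos [ 0.4459 -0.0759  0.1209] head -46.31 toolx [ 0.0408  0.0111 -0.9991] key axis [-0.0504 -0.0639  0.9967] tip [ 0.4499 -0.07    0.0452] sum 3.1040585797724605 q4,6 [0.0254 0.5842] F [-3.1087 -0.07    3.765 ] M [0.1247 0.5131 0.1709]
```

Run:
```python
from h import *
p=r.read_camera("scene");u=np.array([326,205])
cv2.imwrite("pics/c6.png",cv2.resize(p["image"][u[1]-30:u[1]+30,u[0]-40:u[0]+40],(800,600),interpolation=cv2.INTER_CUBIC)[:,:,::-1])
```

```text
(no output)
```

View pics/c6.png

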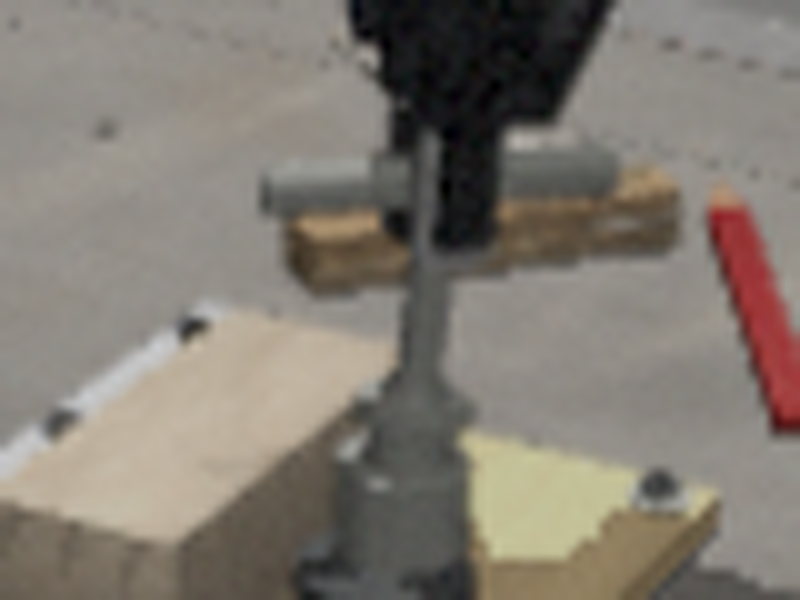

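The picture shows the collar at crop y≈400 and the rim at ≈455, a gap of about 15 mm, so the key is still riding on the mouth and is not in. At this roll the key tilts too much. I unload it inside the well, roll back to where it hangs upright and search the other way.

```bash
python3 -m crank '[[[1,-0.25,0,0,0],[1,-0.25,0,0,0],[1,0,0,0,-0.12],[1,0,0,0,-0.12],[1,0,0,0,-0.12],[1,0,0,0,-0.12],[1,0,0,0,-0.12],[1,0,0,0,-0.12],[1,0,0,0,-0.12],[1,0,0,0,-0.12]]]' >/dev/null; python3 k.py;  python3 -m crank '[[[1,0,0,0,-0.12],[1,0,0,0,-0.12],[1,0,0,0,-0.12],[1,0,0,0,-0.12],[1,0,0,0,-0.12],[1,0,0,0,-0.12]]]' >/dev/null; python3 k.py
```

```text
t 17.57 pos [ 0.4481 -0.0775  0.1254] head 10.9 toolx [ 0.0457  0.0087 -0.9989] key axis [-0.0065 -0.0454  0.9989] tip [ 0.4478 -0.0734  0.0495] sum 3.098841818191989 q4,6 [ 0.0236 -0.4143] F [ 0.7553 -0.0892 -2.8864] M [-0.0695  0.1154 -0.3811]
t 18.07 pos [ 0.4518 -0.0768  0.1279] head 53.93 toolx [ 0.0544  0.012  -0.9984] key axis [-0.0007 -0.0122  0.9999] tip [ 0.4508 -0.0759  0.0519] sum 3.091111951756771 q4,6 [ 0.0302 -1.1689] F [-1.4978 -0.1027 -1.7393] M [0.0497 0.3206 0.0641]
```

```bash
python3 -m crank '[[[1,0.12,0,0,-0.05],[1,0.12,0,0,-0.05],[1,0.1,0,0,-0.05]]]' >/dev/null; python3 k.py;  python3 -m crank '[[[1,0.06,0,0,-0.05],[1,0.06,0,0,-0.05],[1,0.06,0,0,-0.05]]]' >/dev/null; python3 k.py;python3 -m crank '[[[1,0.06,0,0,-0.05],[1,0.06,0,0,-0.05],[1,0.06,0,0,-0.05]]]' >/dev/null; python3 k.py
```

```text
t 18.32 pos [ 0.4526 -0.0769  0.1263] head 63.19 toolx [ 0.0559  0.012  -0.9984] key axis [-0.0029 -0.0035  1.    ] tip [ 0.4518 -0.0767  0.0502] sum 3.089601426998362 q4,6 [ 0.0307 -1.3309] F [-1.8071  0.6211  3.6215] M [ 0.0495  0.5098 -0.0138]
t 18.57 pos [ 0.4524 -0.0768  0.1262] head 72.27 toolx [ 0.0555  0.0123 -0.9984] key axis [-0.0045  0.0044  1.    ] tip [ 0.4518 -0.0774  0.0502] sum 3.0900481128242507 q4,6 [ 0.0311 -1.4898] F [-2.8542  0.3351  3.3558] M [ 0.0809  0.7296 -0.025 ]
t 18.82 pos [ 0.4521 -0.0764  0.1257] head 81.33 toolx [ 0.0552  0.0134 -0.9984] key axis [-0.0075  0.0111  0.9999] tip [ 0.4518 -0.0777  0.0497] sum 3.0906066385592883 q4,6 [ 0.0324 -1.6489] F [-0.7525  1.2155 -2.1313] M [ 0.2593  0.2055 -0.0129]
```

The vertical load vanished near heading 81°, so the key is aligned. I push it down gently.

```bash
python3 -m crank '[[[1,0.2,0,0,0],[1,0.2,0,0,0],[1,0.2,0,0,0]]]' >/dev/null; python3 k.py;  python3 -m crank '[[[1,0.15,0,0,0],[1,0.15,0,0,0],[1,0.15,0,0,0]]]' >/dev/null; python3 k.py
```

```text
t 19.07 pos [ 0.4525 -0.0758  0.1196] head 81.27 toolx [ 0.0556  0.0145 -0.9984] key axis [-0.0078  0.01    0.9999] tip [ 0.4522 -0.0771  0.0436] sum 3.0904984311432773 q4,6 [ 0.0343 -1.6488] F [-0.1973  0.2131 -1.9439] M [0.155  0.2458 0.02  ]
t 19.32 pos [ 0.4525 -0.0757  0.1141] head 81.18 toolx [ 0.0545  0.0147 -0.9984] key axis [-0.0067  0.0097  0.9999] tip [ 0.4521 -0.0769  0.0381] sum 3.091572620847982 q4,6 [ 0.0347 -1.6476] F [-1.2189  0.4002  1.5588] M [0.1412 0.2404 0.0672]
```

The key is home: tip z .038, upright. Now I turn clockwise.

```bash
python3 -m crank '[[[1,0.05,0,0,0.08],[1,0.03,0,0,0.1],[1,0.03,0,0,0.1],[1,0.03,0,0,0.1],[1,0.03,0,0,0.1]]]' >/dev/null; python3 k.py;  python3 -m crank '[[[1,0.03,0,0,0.1],[1,0.03,0,0,0.1],[1,0.03,0,0,0.1],[1,0.03,0,0,0.1]]]' >/dev/null; python3 k.py
```

```text
t 19.73 pos [ 0.4517 -0.0767  0.1133] head 52.71 toolx [ 0.0516  0.0118 -0.9986] key axis [ 0.0021 -0.0132  0.9999] tip [ 0.4505 -0.0757  0.0373] sum 3.0938040302680285 q4,6 [ 0.0301 -1.1478] F [-3.4887 -0.2884  3.2766] M [-0.0687  0.6507  0.1442]
t 20.07 pos [ 0.4504 -0.0775  0.1134] head 28.8 toolx [ 0.0485  0.0094 -0.9988] key axis [ 0.     -0.0324  0.9995] tip [ 0.4495 -0.0746  0.0375] sum 3.09624915088126 q4,6 [ 0.026  -0.7281] F [-1.3915  0.9675  2.1055] M [0.0235 0.7328 0.2293]
```

```bash
python3 -m crank '[[[1,0.02,0,0,0.1],[1,0.02,0,0,0.1],[1,0.02,0,0,0.1]]]' >/dev/null; python3 k.py;  python3 -m crank '[[[1,0.02,0,0,0.1],[1,0.02,0,0,0.1],[1,0.02,0,0,0.1]]]' >/dev/null; python3 k.py
```

```text
t 20.32 pos [ 0.4493 -0.0776  0.1137] head 10.83 toolx [ 0.0458  0.0085 -0.9989] key axis [-0.0067 -0.0453  0.999 ] tip [ 0.4491 -0.0735  0.0378] sum 3.0986307663458437 q4,6 [ 0.024  -0.4134] F [-3.0214  1.8     1.9871] M [-0.0055  0.6744  0.2298]
t 20.57 pos [ 0.4482 -0.0774  0.1139] head -7.14 toolx [ 0.0432  0.0083 -0.999 ] key axis [-0.0173 -0.0554  0.9983] tip [ 0.449  -0.0723  0.038 ] sum 3.1011847135512736 q4,6 [ 0.0229 -0.0987] F [-2.0258  1.9129  2.1115] M [0.1312 0.6282 0.2444]
```

```bash
python3 -m crank '[[[1,0.02,0,0,0.08],[1,0.02,0,0,0.08],[1,0.02,0,0,0.08]]]' >/dev/null; python3 k.py;  python3 -m crank '[[[1,0.02,0,0,0.08],[1,0.02,0,0,0.08]]]' >/dev/null; python3 k.py
```

```text
t 20.82 pos [ 0.4475 -0.0769  0.1141] head -21.54 toolx [ 0.0413  0.0085 -0.9991] key axis [-0.0279 -0.0605  0.9978] tip [ 0.4493 -0.0713  0.0383] sum 3.103082739605804 q4,6 [0.0226 0.1535] F [-1.4901  2.2738  1.8829] M [0.1545 0.6284 0.2256]
t 20.98 pos [ 0.4469 -0.0765  0.114 ] head -31.02 toolx [ 0.0395  0.0087 -0.9992] key axis [-0.0349 -0.0622  0.9975] tip [ 0.4494 -0.0707  0.0383] sum 3.1048228694634035 q4,6 [0.0223 0.3199] F [-0.9588  3.649   1.3947] M [0.4711 0.5191 0.79  ]
```

Mz jumped to 0.79 N m after 112°, so this is the stop. I add a light nudge and hold.

```bash
python3 -m crank '[[[1,0.02,0,0,0.06],[1,0.02,0,0,0.06],[1,0.02,0,0,0.06],[1,0,0,0,0.04]]]' >/dev/null; python3 k.py
```

```text
t 21.32 pos [ 0.4469 -0.0754  0.1142] head -43.47 toolx [ 0.0386  0.0077 -0.9992] key axis [-0.0456 -0.0609  0.9971] tip [ 0.4505 -0.0698  0.0384] sum 3.1054311483561703 q4,6 [0.0205 0.5416] F [ 0.1565  2.2211 -1.4487] M [0.4348 0.2648 1.3386]
```

```bash
python3 -m crank '[[[1,0,0,0,0],[1,0,0,0,0],[1,0,0,0,0]]]' >/dev/null; python3 k.py; python3 -m crank '[[[1,0,0,0,-0.06],[1,0,0,0,-0.06]]]' >/dev/null; python3 k.py
```

```text
t 21.57 pos [ 0.4467 -0.0752  0.1142] head -42.88 toolx [ 0.0377  0.006  -0.9993] key axis [-0.0442 -0.0593  0.9973] tip [ 0.4502 -0.0696  0.0384] sum 3.105915058098321 q4,6 [0.018  0.5349] F [-1.6919  1.8472  0.1634] M [0.2423 0.2879 1.1534]
t 21.73 pos [ 0.446  -0.0754  0.1141] head -35.82 toolx [ 0.0359  0.0056 -0.9993] key axis [-0.0358 -0.0593  0.9976] tip [ 0.4488 -0.0699  0.0383] sum 3.1076060198929962 q4,6 [0.0169 0.412 ] F [-1.3484 -0.5269  0.3447] M [-0.2418  0.4759 -0.0562]
```

```bash
python3 -m crank '[[[0.1,0,0,0,0],[0.1,0,0,0,0],[0.1,0,0,0,0],[0.1,0,0,0,0],[0.1,0,0,0,0]]]'; python3 k.py
python3 - <<'E'
from h import *
p=r.read_camera("scene");u=np.array([326,205])
cv2.imwrite("pics/c7.png",cv2.resize(p["image"][u[1]-45:u[1]+45,u[0]-60:u[0]+60],(800,600),interpolation=cv2.INTER_CUBIC)[:,:,::-1])
E
```

```text
time: 22.15
ee_pos: [0.4495, -0.0768, 0.1156]
orientation: [0.686, 0.227, 0.657, -0.214]
contact_force: [0.3, 0.4, -0.1]
grip_width: 0.451
t 22.15 pos [ 0.4495 -0.0768  0.1156] head -36.41 toolx [ 0.0446  0.0049 -0.999 ] key axis [-0.045  -0.0585  0.9973] tip [ 0.453  -0.0713  0.0398] sum 3.098944055540307 q4,6 [0.0185 0.4189] F [ 0.2746  0.387  -0.1237] M [ 0.0045 -0.0114  0.0073]
```

View pics/c7.png

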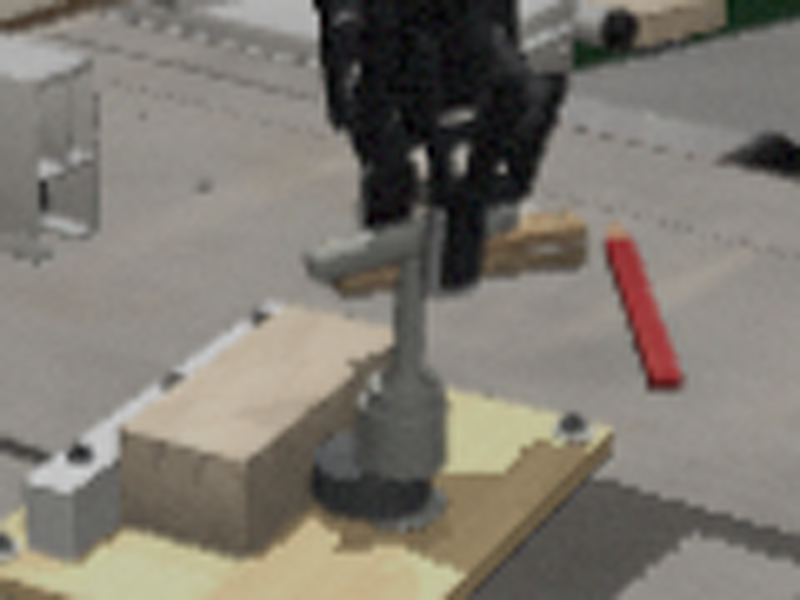

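The key is down with its collar on the boss at crop (400,390). The cam lobe at (340,470) presses the block against the fence, and the fingers are clear. I lift off.

```bash
python3 -m crank '[[[0.1,-0.5,0,0,0],[0.1,-0.8,0,0,0],[0.1,-1,0,0,0],[0.1,-1,0,0,0],[0.1,-1.5,0,0,0],[0.1,-2,0,0,0],[0.1,-3,0,0,0],[0.1,-3,0,0,0],[0.1,-1,0,0,0],[0.1,0,0,0,0],[0.1,0,0,0,0]]]'
python3 - <<'E'
from h import *
p=r.read_camera("scene");u=np.array([326,205])
cv2.imwrite("pics/c8.png",cv2.resize(p["image"][u[1]-45:u[1]+45,u[0]-60:u[0]+60],(800,600),interpolation=cv2.INTER_CUBIC)[:,:,::-1])
for t in("key_tip","socket","offcut","fence","pencil","square","tape_measure"):
    print(t,[(round(d["conf"],2),world(p,d["at"]).round(4)) for d in r.place_of(p,t)[:2]])
E
```

```text
time: 23.12
ee_pos: [0.4428, -0.0773, 0.2662]
orientation: [0.687, 0.228, 0.655, -0.215]
contact_force: [-0.1, 0.1, -0.7]
grip_width: 0.45
key_tip [(0.83, array([ 0.4505, -0.0748,  0.0333]))]
socket [(0.51, array([ 0.4532, -0.0758,  0.0365])), (0.31, array([ 0.5885, -0.4159, -0.0078]))]
offcut [(0.66, array([ 0.5138, -0.0867,  0.0098]))]
fence []
pencil [(0.73, array([ 0.5102, -0.0846,  0.0126]))]
square [(0.68, array([ 0.5919, -0.4203, -0.0074]))]
tape_measure [(0.62, array([ 0.7418,  0.1692, -0.0023]))]
```

View pics/c8.png

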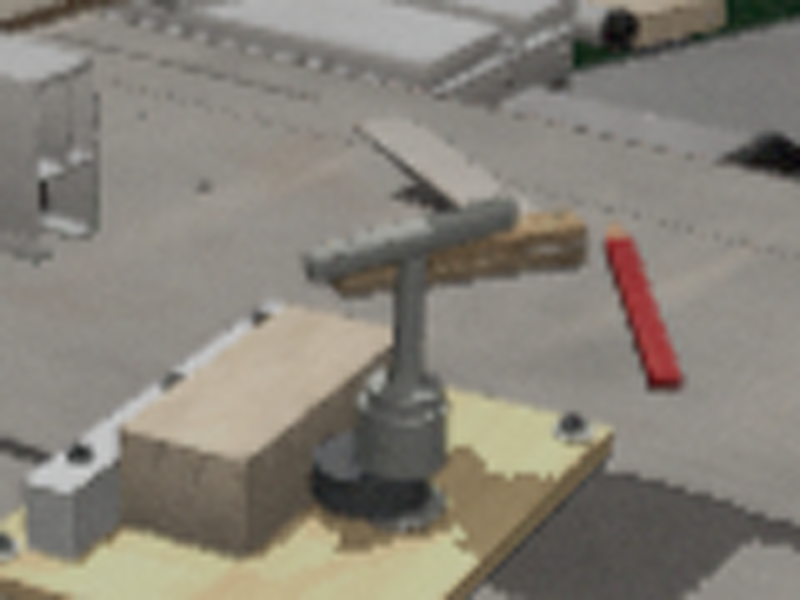

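The key stands upright with its collar down on the boss at crop (405,390). The block shows no gap to the fence, the lobe touches the block, and the other tools are where they were. I hand in.

```bash
python3 -c "
from rig import r
print(r.sign_off())"
```

```text
the job is handed in; nothing more can be done
None
```

I handed the job in at about 23 s with the block clamped. The key stands in the socket, let go, and the gripper is clear above it. The hand-in gave no verdict.

- **Search for the socket:** The first sweep, clockwise, did not find it because the key hung too tilted. I unloaded the key inside the well, rolled back and swept the other way. It dropped in near heading 81°, with downward force on the cam of roughly 8 to 9 N at most.
- **Clamping:** I turned the key clockwise about 112° until the torque jumped to 0.8 N m, then nudged it to 1.3 N m. I relaxed the torque to about 0, opened the fingers and lifted off.
- **Last checks that agreed:** With the key home, the tip measured 38 mm above the table, as it should be. The final picture shows the key upright, its collar on the boss and no gap between block and fence. The tape measure and try square came back within about 4 mm of where they started.
- **Not measured:** The force between block and fence cannot be read directly. I infer it from the hard stop.
- **Disagreements:**
  - The last network reading for the pencil fell on the block and is wrong; in the picture the pencil looks unmoved.
  - The tool drifted about 2 to 4° off vertical during the work.
  - During the turn-back the torque briefly read -0.38 N m with little vertical load, so the cam may have shifted slightly before the key dropped in.

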